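# Stop a coasting flat-grinder plate by touch and lock it with the pin

## Robot

A 6-joint arm with a two-finger parallel gripper is mounted at the origin on a cart in front of the work surface, level with it; the furniture and walls round the work are solid. World frame = base frame: x ahead of the robot, y to its left, z up, the work surface at z = 0. Lengths are in m, angles in rad, forces in N, time in s.
With the tool pointing down it reaches from about 0.3 to 0.775 m from the base axis. Payload 14.6 kg.
Tool frame: the origin (TCP) lies midway between the tips of the shut fingers; the grasp point (between the pads) lies 19 mm behind it; z points along the fingers, y is the line along which they close (so a half turn about z gives the same grasp; the last joint's range is limited). The gripper opens to 94 mm and grips with 3 to 60 N. Pads are 16 mm wide; open, the fingers measure 119 mm over their backs; the gripper's body (75 mm by 177 mm) begins 78 mm behind the grasp point.
Start: joints at [-1.36, 0.3, 1.521, -0, 1.321, -0.067], TCP at [0.151, -0.529, 0.205] pointing down, gripper open.
Joint ranges: [-3.03, 3.03], [-0.79, 2.21], [0.23, 2.52], [-1.04, 4.18], [0, 3.07], [-2.55, 2.55]. Speed limits (rad/s): [2.22, 2.22, 2.57, 3.14, 3.14, 3.14].

## Interface

Orientations are given as [roll, pitch, yaw] about the fixed x, y, z axes, in that order (R = Rz(yaw) Ry(pitch) Rx(roll)).
In Python, from station import ctrl gives the robot as it stands. The module is installed in compiled form; this text tells all that it offers.
- The arm moves only by the tool servo_tool, never from a script. Its argument "plan" is a list of rows, each a list of 7 numbers: the opening in per cent of the stroke, from 0 (shut) to 100 (fully open), then the shift along the tool's x, y, z in m, then the turn, a rotation vector about the tool's x, y, z in rad. A call has exactly 8 rows; each row shifts and turns the commanded pose from where the row before left it, along the tool's axes as they then stand; what a row does not reach is not made up. A row lasts 1/8 s, in which the tool goes at most 62.5 mm and 10.7 degrees, less where a joint would pass 70% of its speed; a pose out of reach is approached as far as the arm can. A call with a gripper value outside its range is refused whole. The fingers move at their own pace and stop on an object; "force" is the grip in N (left out, the last holds). Time passes only in rows, so rows that do not move let the fingers close, or fill a call up. It gives the time, the measured TCP pose, the force, the opening and the grip force at its end, in the units of the state.
- ctrl.get_obs(): the state, without advancing time (a new reading comes with each control period).
- ctrl.camera(name): name is "scene" or "top" or "wrist"; returns a dict with "pixels" (480x640x3 uint8, red, green, blue), "z_map" (480x640 float32, m along the optical axis (not along the pixel's ray), 0 where there is no reading), "mtx" (3x3 intrinsics, pixels), "dist" ([k1, k2, p1, p2, k3] as OpenCV has them; the pictures are not rectified), "pose" (4x4, takes a point from camera to world coordinates). Camera axes: x right, y up, looking along -z (the intrinsics and any distortion apply to the point x, -y, -z); pixel columns grow to the right and rows downward; lengths in m; the calibration is good to about 2 mm. A picture is of the moment at which its call begins.
- ctrl.hand_in(): hands the job in; it is judged then, once.
The state is a dict: "time_s": time; "qpos": joint angles; "joint_vel": joint speeds; "tau": joint torques, N m; "ee_pos": TCP position; "eef_rot": TCP orientation; "force": force on the tool from outside, world axes, zero at the start; "moment": the same for the moment, N m; "grip_width": finger opening in m; "grip_force": force on a finger pad.
Only numpy, scipy, OpenCV 4.12 (cv2) and the standard library are available. Lean on these libraries where they do the work, as an engineer would, in place of code of your own. Each camera call takes 0.05 s, during which the arm holds its last target. There are 200 camera calls.

## Task

The plate of the flat grinder is still coasting after switch-off. Slow it by touching its bare metal rim lightly with the closed fingertips, keeping off the dark abrasive disc in the middle, until it stands still with its locking hole right under the slot in the bridge, and take the fingers off; then draw the red lock pin out of its park bore and push it gently down through the slot into the hole until its shoulder sits on the bridge, so that the plate is locked for the disc change, and let go. Leave the things that stand round the grinder where they are.

Things in the scene. Friction and masses are not known exactly. Their poses are not given: they have to be found in the camera images.
- grinder: Flat grinder: white housing 220 x 220 mm on feet, flat top 70 mm above the worktop, a round steel plate turning on it. Origin: centre of its underside, on the plate's axis; z up, x from the front panel (black dial, red switch; it faces the robot) to the back, y left. A grey bent splash guard, up to 119 mm high, stands 107 mm from the axis along the plate's far right quarter.
- bridge: Steel bridge fixed to the housing: a post in its far left corner (45 deg between the grinder's x and y) carries an arm, 34 mm wide and 12 mm thick, inward over the rim of the plate; top face 110 mm above the worktop, underside 98 mm, 6 mm clear of the plate. Same origin and axes as grinder. The pin may press on it with at most 35 N.
- lock_slot (a point): Centre of the slot in the bridge, at its top face (110 mm high), 78 mm from the axis of the plate. The slot goes straight through: 13 mm long along the plate's radius, 9.5 mm wide along the turning direction.
- park_bore (a point): Centre of the mouth of the bore in the housing top (70 mm high) in the front right corner, at x = -90, y = -90 mm in the grinder's frame, where the lock pin stands at the start. Bore 10 mm wide, 33 mm deep.
- plate (a joint): Plate angle in rad, growing counter-clockwise seen from above, counting on over turns. At every whole multiple of 2 pi the locking hole is exactly under the slot. The plate coasts counter-clockwise at 2 to 4 rad/s at first and would run on over half a minute. About 3 N on the rim slows it by some 15 rad/s per second. Let go at rest it may spring back up to 0.03 rad, then stays.
- plate_hole (a point): Mouth of the locking hole, at the top face of the plate (92 mm high), 78 mm from the axis; it goes round with the plate. Hole 11 mm wide, through the 14 mm thick plate; a red paint line runs from it out to the edge.
- plate_centre (a point): Centre of the plate, on its axis, at its top face (92 mm above the worktop). The plate is a steel disc of 190 mm diameter; the bare rim to be touched lies 52 to 95 mm from this point. A fingertip resting on the rim can also turn the plate by dragging it round.
- spindle: Spindle under the plate, on its axis, 72 mm above the worktop; it carries plate and abrasive disc, and what presses on them presses on it. It is cushioned: it gives from about 1.5 N on and sinks 1 mm for every 8 N, up to 5 mm. Its bearing is delicate: the fingers may press on it with at most 12 N, the pin with at most 35 N.
- abrasive: Dark abrasive disc of 100 mm diameter and 2 mm thick on the middle of the plate, with a knurled clamp nut 18 mm high; origin at the centre of its underside, 92 mm above the worktop. It turns with the plate; the fingers must not touch it.
- lock_pin: Red lock pin, upright in the park bore. Origin at its lower tip (41 mm above the worktop when parked), z up to its head. Shank 8 mm thick, 29 mm long, tip bevelled over 2 mm; then a shoulder 18 mm wide, 4 mm thick, and a knurled red head 17 mm wide; 57 mm in all, about 45 g. Fully home, the shoulder sits on the bridge, the tip 81 mm above the worktop, 11 mm deep in the plate.
- pin_tip (a point): Lower tip of the lock pin (its origin).
- pin_grip (a point): Middle of the red head of the lock pin, on its axis, 45 mm above its tip: the place to grip it from above.
- stone_model: Yellow and white plaster jaw model, 56 x 66 x 49 mm, to the left of the grinder; origin at the centre of its underside. Bystander, to be left where it is.
- amber_bottle: Small brown bottle with a white cap, 27 mm wide and 53 mm high, left of the grinder towards the back; origin at the centre of its underside. Bystander.
- wheel_box: Small white box with a clear lid, 36 x 50 x 16 mm, at the front right of the grinder; origin at the centre of its underside. Bystander.
- dappen_dish: Light blue octagonal glass dish, 33 mm wide and 27 mm high, on the left; origin at the centre of its underside. Bystander.

How it is judged:
On the way:
1. the plate stands still with its locking hole under the slot (within 4 mm) and the fingers are off it (horizontal distance between plate_hole and lock_slot below 0.004 m and velocity of joint plate between -0.05 and 0.05 rad/s and contact force between the fingers and spindle below 0.3 N), for 0.3 s.
At the end, for the whole second after the job is handed in: the lock pin stands upright in the slot with its shoulder on the bridge (tip at most 83.5 mm above the grinder's underside, 81 mm when fully home) and passes into the locking hole of the plate; pin and hole lie within 4 mm of the middle of the slot; plate and pin are at rest (horizontal distance between each of plate_hole, pin_tip and lock_slot below 0.004 m and z of pin_tip in the frame of grinder below 0.0835 m and angle between lock_pin's own z axis and vertical below 0.12 rad and velocity of joint plate between -0.05 and 0.05 rad/s and linear speed of lock_pin below 0.02 m/s); the robot touches nothing.
It fails at once if the fingers press on the plate with more than 12 N (contact force between the fingers and spindle above 12 N).
It fails at once if the fingers touch the abrasive disc or its nut (contact force between the fingers and abrasive above 1 N).
It fails at once if the pin is pressed against the bridge or the plate with more than 35 N (contact force between lock_pin and bridge above 35 N or contact force between lock_pin and spindle above 35 N).
It fails at once if a model, bottle, box or dish standing round the grinder is moved by more than 20 mm (distance of any of stone_model, amber_bottle, wheel_box, dappen_dish from where it was at the start of the episode above 0.02 m).
It also fails if it takes over 58 s, if anything falls off the work surface, if the arm or the gripper's body presses on something with over 40 N, if the wrist force passes 120 N, or if a joint passes its speed limit or range.

## Working session

There is one attempt and no reset: what is moved stays moved. The work goes in short steps, Python scripts to look and compute and a tool call to move; the robot and the scene stay as the last step left them, time stands still between calls to the robot, and variables do not carry over. Pictures are saved under pics/ and viewed, at most 10 in all, crops included, and the job is handed in when it is done.

Besides the shell and the picture viewer there is one more tool, called after "Request:" by a JSON object that holds its "fn" and its "kwargs", one argument or row to a line. servo_tool: Moves the arm, as the interface text tells. Its arguments: {"type":"object","properties":{"plan":{"type":"array","items":{"type":"array","items":{"type":"number"}}},"force":{"type":"number"}},"required":["plan"]}

```bash
mkdir -p pics
python3 - <<'E'
from station import ctrl
import cv2,numpy as np
o=ctrl.get_obs(); print(o)
for n in ["scene","top"]:
    c=ctrl.camera(n); cv2.imwrite(f"pics/{n}0.png",c["pixels"][:,:,::-1]); np.savez(f"{n}0.npz",**c)
    print(n,c["mtx"].tolist(),c["dist"],c["pose"].round(3).tolist())
E
```

```text
{'time_s': 0.0, 'qpos': array([-1.35962241e+00,  3.00462177e-01,  1.52156492e+00, -1.41953225e-07,
        1.32069266e+00, -6.65730860e-02]), 'joint_vel': array([ 6.23312289e-05, -3.06021894e-04, -2.99461800e-04,  1.52483004e-03,
       -8.76876035e-04,  4.01902522e-04]), 'tau': array([-2.37824388e-04, -5.31808591e+01, -3.52733552e+01,  7.07170973e-02,
        2.43041979e-02, -1.18506209e-04]), 'ee_pos': array([ 0.1507623 , -0.5286692 ,  0.20489806]), 'eef_rot': array([-3.14046804e+00, -7.48420193e-05,  2.77746993e-01]), 'force': array([-0.66527133,  0.20168889,  1.1873363 ]), 'moment': array([ 0.01624267,  0.04489784, -0.02198819]), 'grip_force': 0.0, 'grip_width': 0.09373935267599069}
scene [[534.0115743820878, 0.0, 312.2348978330554], [0.0, 534.0115743820878, 251.55266777346569], [0.0, 0.0, 1.0]] [0.02304981 0.         0.         0.         0.        ] [[-0.866, 0.361, -0.346, 0.167], [-0.5, -0.602, 0.623, 0.446], [0.017, 0.712, 0.702, 0.765], [0.0, 0.0, 0.0, 1.0]]
top [[539.8275736856605, 0.0, 318.0471250342806], [0.0, 539.8275736856605, 238.43035873969745], [0.0, 0.0, 1.0]] [-0.12881119  0.          0.          0.          0.        ] [[-0.017, 0.986, -0.164, 0.371], [-1.0, -0.015, 0.012, -0.158], [0.01, 0.164, 0.986, 1.113], [0.0, 0.0, 0.0, 1.0]]
```

View pics/top0.png

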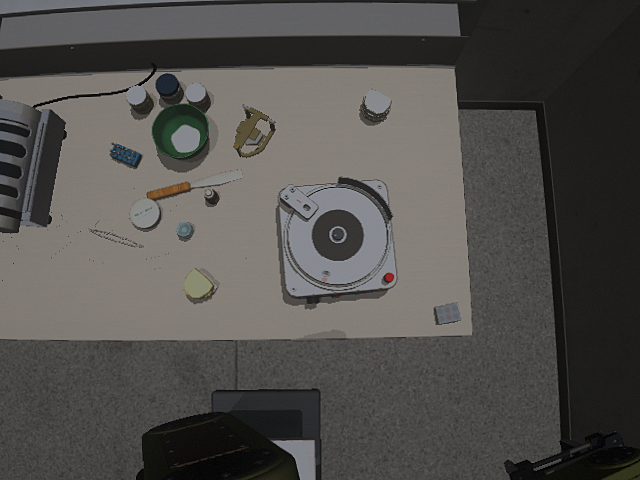

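View pics/scene0.png

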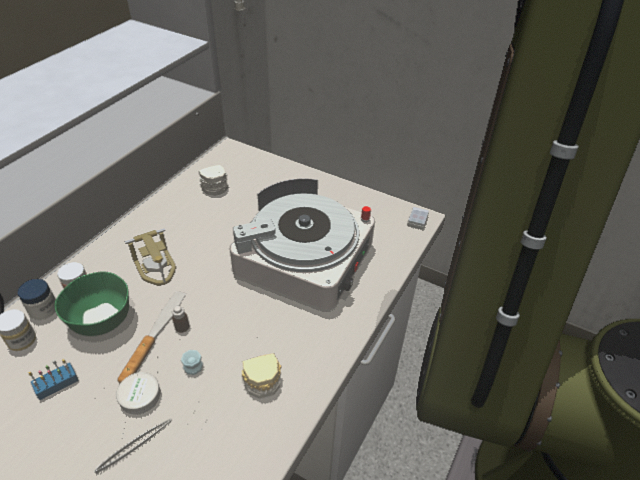

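Top view: the plate centre (nut) is near (338,236), the red pin at (389,277), the bridge slot near (308,208) and the hole with its paint at (326,273). Now I'll localise these.

```bash
cat > h.py <<'E'
import cv2,numpy as np
from station import ctrl
def ray(c,uv):
    p=cv2.undistortPoints(np.array([[uv]],float),c["mtx"],c["dist"])[0,0]
    R=c["pose"]; return R[:3,3],R[:3,:3]@np.array([p[0],-p[1],-1])
def at(c,uv,z):
    o,d=ray(c,uv); return o+d*(z-o[2])/d[2]
def proj(c,P):
    R=c["pose"]; q=(np.atleast_2d(P)-R[:3,3])@R[:3,:3]
    q=q*[1,-1,-1]
    return cv2.projectPoints(q,np.zeros(3),np.zeros(3),c["mtx"],c["dist"])[0][:,0]
def redmask(c,thr=40):
    a=c["pixels"].astype(int); return ((a[...,0]-np.maximum(a[...,1],a[...,2]))>thr).astype(np.uint8)
def blobs(m,amin=3):
    n,l,s,ce=cv2.connectedComponentsWithStats(m); return [(s[i,4],ce[i].round(1)) for i in range(1,n) if s[i,4]>=amin]
E
python3 - <<'E'
from h import *
for n in ["top","scene"]:
    c=dict(np.load(f"{n}0.npz"))
    print(n,[(a,b.tolist()) for a,b in blobs(redmask(c,25))])
    # heights of plate plane; abrasive disc dark ellipse
    u0=(338,236) if n=="top" else (305,224)
    print("z near centre",c["z_map"][u0[1],u0[0]])
    g=c["pixels"].max(2); m=np.zeros_like(g)
    m[u0[1]-45:u0[1]+45,u0[0]-45:u0[0]+45]=(g[u0[1]-45:u0[1]+45,u0[0]-45:u0[0]+45]<100)
    nn,l,s,ce=cv2.connectedComponentsWithStats(m); i=1+np.argmax(s[1:,4])
    cn=max(cv2.findContours((l==i).astype(np.uint8),0,1)[0],key=len); e=cv2.fitEllipse(cn); print(e, at(c,e[0],0.094))
    im=c["pixels"][:,:,::-1]
    x0,y0=(265,165) if n=="top" else (220,170)
    cv2.imwrite(f"pics/{n}0c.png",cv2.resize(im[y0:y0+145,x0:x0+160],None,fx=5,fy=4,interpolation=cv2.INTER_CUBIC)[:600,:800])
E
```

```text
top [(np.int32(314), [168.2, 190.2]), (np.int32(5), [298.4, 200.8]), (np.int32(66), [389.1, 276.8]), (np.int32(6), [324.0, 279.0]), (np.int32(9), [336.0, 296.7])]
z near centre 1.020633
((337.270751953125, 234.87510681152344), (50.55894088745117, 50.84882354736328), 104.83705139160156) [ 0.54675143 -0.2074195   0.094     ]
scene [(np.int32(113), [365.6, 212.3]), (np.int32(6), [253.2, 227.7]), (np.int32(10), [331.5, 251.7]), (np.int32(21), [355.9, 265.7]), (np.int32(3), [64.0, 284.7]), (np.int32(486), [135.9, 357.5]), (np.int32(8), [39.4, 371.2]), (np.int32(10), [48.7, 371.5])]
z near centre 0.9978623
((303.9903564453125, 224.34759521484375), (34.303955078125, 50.813045501708984), 90.74076080322266) [ 0.54808125 -0.20530112  0.094     ]
```

View pics/top0c.png

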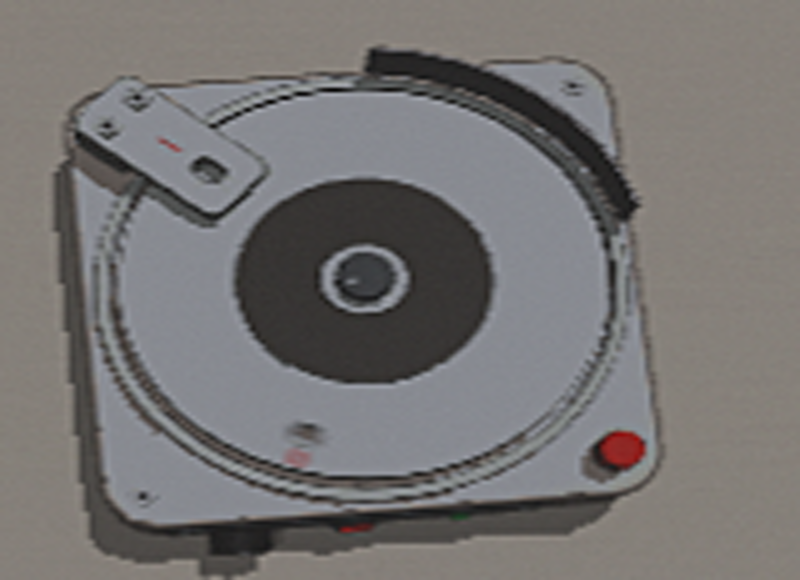

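The crop shows the slot at about (306.6,207), the hole at (326.4,273.5) with its paint at (324,279), and the pin head at (389,277).

Run:
```python
from h import *
t=dict(np.load("top0.npz")); s=dict(np.load("scene0.npz"))
C=(at(t,(337.27,234.875),.094)+at(s,(303.99,224.35),.094))/2; print("C",C)
P=at(t,(389.1,276.8),.097); P2=at(s,(365.6,212.3),.088); print("pin",P,P2)
S=at(t,(306.6,207),.109); print("slot",S)
H=at(t,(326.4,273.5),.092); L=at(t,(324,279),.092)
for n,q in [("pin",P),("pin2",P2),("slot",S),("hole",H),("line",L)]:
    c0=at(t,(337.27,234.875),.094) if n!="pin2" else at(s,(303.99,224.35),.094)
    d=(q-c0)[:2]; print(n,np.hypot(*d),np.degrees(np.arctan2(d[1],d[0])))
```

```text
C [ 0.54741501 -0.20635648  0.094     ]
pin [ 0.46421488 -0.30364798  0.097     ] [ 0.46629334 -0.30379947  0.088     ]
slot [ 0.59891468 -0.14953574  0.109     ]
pin 0.12677743264163963 -130.61982367329702
pin2 0.12803100577920984 -129.7017009386117
slot 0.07791883075358697 47.97511111860464
hole 0.07697556579505924 163.2134334908302
line 0.08830462478243087 162.20847691863554
```

Request:
{"fn": "servo_tool", "kwargs": {
  "plan": [
    [0,0.044,-0.0134,0,0,0,0],
    [0,0.044,-0.0134,0,0,0,0],
    [0,0.044,-0.0134,0,0,0,0],
    [0,0.044,-0.0134,0,0,0,0],
    [0,0.044,-0.0134,0,0,0,0],
    [0,0.044,-0.0134,0,0,0,0],
    [0,0.044,-0.0134,0,0,0,0],
    [0,0.044,-0.0134,0,0,0,0]
  ],
  "force": 20
}}

```text
time_s: 1.1
ee_pos: [0.461, -0.3282, 0.2052]
eef_rot: [-3.141, 0.0, 0.278]
force: [0.5, -0.3, -0.6]
grip_width: 0.0175
grip_force: 0.0
```

Request:
{"fn": "servo_tool", "kwargs": {
  "plan": [
    [0,0.044,-0.0134,0,0,0,0],
    [0,0.044,-0.0134,0.02,0,0,0],
    [0,0,0,0.03,0,0,0.139],
    [0,0,0,0.03,0,0,0.139],
    [0,0,0,0.015,0,0,0],
    [0,0,0,0,0,0,0],
    [0,0,0,0,0,0,0],
    [0,0,0,0,0,0,0]
  ]
}}

```text
time_s: 2.1
ee_pos: [0.5376, -0.2797, 0.1116]
eef_rot: [3.141, -0.001, 0.001]
force: [0.1, 0.3, 0.0]
grip_width: 0.0006
grip_force: 0.0
```

Request:
{"fn": "servo_tool", "kwargs": {
  "plan": [
    [0,0,0,0.006,0,0,0],
    [0,0,0,0.006,0,0,0],
    [0,0,0,0.0026,0,0,0],
    [0,0,0,0,0,0,0],
    [0,0,0,0,0,0,0],
    [0,0,0,0,0,0,0],
    [0,0,0,0,0,0,0],
    [0,0,0,0,0,0,0]
  ]
}}

```text
time_s: 3.1
ee_pos: [0.5372, -0.2794, 0.0959]
eef_rot: [3.142, -0.0, -0.0]
force: [-0.3, -0.2, -0.3]
grip_width: 0.0007
grip_force: 0.0
```

```bash
cat >> h.py <<'E'
C=np.array([0.5474,-0.2064])
def hole(n="top",thr=12,c=None):
    "plate angle (deg, world bearing of paint line) from red in the rim annulus"
    c=c or ctrl.camera(n)
    c0=at(c,(337.27,234.875) if n=="top" else (303.99,224.35),.092)[:2]
    m=redmask(c,thr); out=[]
    for a,b in blobs(m,2):
        d=at(c,b,.092)[:2]-c0; r=np.hypot(*d)
        if .076<r<.098: out.append((int(a),round(float(r),4),round(float(np.degrees(np.arctan2(d[1],d[0]))),1)))
    return out,c
E
python3 - <<'E'
from h import *
print(ctrl.get_obs()["ee_pos"])
for i in range(4):
    for n in ["top","scene"]:
        t=ctrl.get_obs()["time_s"]; o,c=hole(n); print(n,round(t,3),o)
        if i==3: cv2.imwrite(f"pics/{n}1.png",c["pixels"][150:320,200:440,::-1])
a,b=[cv2.imread(f"pics/{n}1.png") for n in ("top","scene")]
cv2.imwrite("pics/both1.png",cv2.resize(np.vstack([a,b]),None,fx=1.7,fy=1.7))
E
```

```text
[ 0.53722451 -0.27937621  0.09590477]
top 3.1 [(18, 0.0897, 68.3)]
scene 3.15 [(7, 0.095, 36.6), (17, 0.0887, 77.9)]
top 3.2 [(14, 0.0894, 87.5)]
scene 3.25 [(7, 0.095, 36.6), (17, 0.0883, 97.3)]
top 3.3 [(17, 0.0894, 106.8)]
scene 3.35 [(7, 0.095, 36.6), (17, 0.0879, 117.3)]
top 3.4 [(16, 0.089, 126.4)]
scene 3.45 [(7, 0.095, 36.6), (17, 0.0881, 136.5)]
```

View pics/both1.png

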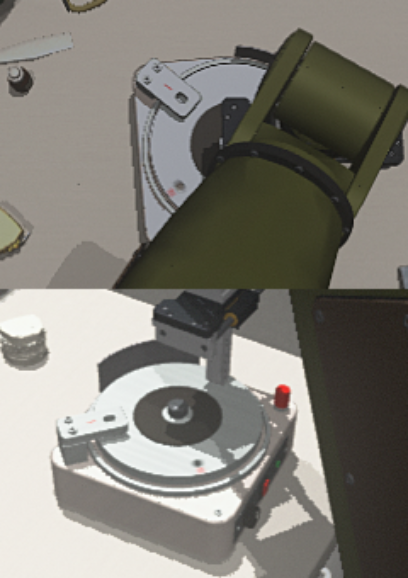

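The scene view shows the fingers poised over the right side of the rim, with hole and paint visible. Speed is about 194 deg/s. The touch is timed to stop about 30 deg short of the bridge.

Request:
{"fn": "servo_tool", "kwargs": {
  "plan": [
    [0,0,0,0,0,0,0],
    [0,0,0,0,0,0,0],
    [0,0,0,0,0,0,0],
    [0,0,0,0,0,0,0],
    [0,0,0,0,0,0,0],
    [0,0,0,0,0,0,0],
    [0,0,0,0,0,0,0],
    [0,0,0,0.003,0,0,0]
  ]
}}

```text
time_s: 4.5
ee_pos: [0.5373, -0.2794, 0.0929]
eef_rot: [3.141, -0.0, -0.0]
force: [-1.2, -0.3, -0.0]
grip_width: 0.0004
grip_force: 0.0
```

Request:
{"fn": "servo_tool", "kwargs": {
  "plan": [
    [0,0,0,0.0015,0,0,0],
    [0,0,0,0,0,0,0],
    [0,0,0,0,0,0,0],
    [0,0,0,0,0,0,0],
    [0,0,0,0,0,0,0],
    [0,0,0,0,0,0,0],
    [0,0,0,0,0,0,0],
    [0,0,0,0,0,0,0]
  ]
}}

```text
time_s: 5.5
ee_pos: [0.5372, -0.2794, 0.0914]
eef_rot: [3.141, -0.0, -0.0]
force: [0.4, -0.9, 4.0]
grip_width: 0.0005
grip_force: 1.6
```

Run:
```python
from h import *
o=ctrl.get_obs();print(o["ee_pos"],o["force"])
for i in range(3):
    t=ctrl.get_obs()["time_s"]; print(round(t,3),hole("scene")[0])
```

```text
[ 0.53721681 -0.27942729  0.09137834] [ 0.35045165 -0.91178416  3.97325208]
5.5 [(12, 0.0903, 6.0), (7, 0.095, 36.6)]
5.55 [(12, 0.0903, 6.0), (7, 0.095, 36.6)]
5.6 [(12, 0.0903, 6.0), (7, 0.095, 36.6)]
```

```bash
cat >> h.py <<'E'
def arc(p,deg,n=8,C=C):
    d=np.array(p)[:2]-C; r=np.hypot(*d); a=np.arctan2(d[1],d[0])+np.radians(np.linspace(0,deg,n+1))
    q=r*np.c_[np.cos(a),np.sin(a)]; e=np.diff(q,axis=0)
    return (e*[1,-1]).round(4).tolist()
E
python3 -c "
from h import *
print(arc((.5372,-.2794),25))"
```

```text
[[0.004, 0.0004], [0.004, 0.0002], [0.004, 0.0], [0.004, -0.0002], [0.004, -0.0004], [0.004, -0.0006], [0.0039, -0.0009], [0.0039, -0.0011]]
```

Request:
{"fn": "servo_tool", "kwargs": {
  "plan": [
    [0,0.004,0.0004,0,0,0,0],
    [0,0.004,0.0002,0,0,0,0],
    [0,0.004,0.0,0,0,0,0],
    [0,0.004,-0.0002,0,0,0,0],
    [0,0.004,-0.0004,0,0,0,0],
    [0,0.004,-0.0006,0,0,0,0],
    [0,0.0039,-0.0009,0,0,0,0],
    [0,0.0039,-0.0011,0,0,0,0]
  ]
}}

```text
time_s: 6.65
ee_pos: [0.5693, -0.2767, 0.0914]
eef_rot: [3.142, -0.0, -0.0]
force: [-1.0, -1.1, 2.8]
grip_width: 0.0001
grip_force: 1.6
```

Run:
```python
from h import *
for i in range(2):
  for n in ("scene","top"):
    o=ctrl.get_obs(); r,c=hole(n); print(o["time_s"],o["ee_pos"].round(4),o["force"].round(1),n,r)
    if i: cv2.imwrite(f"pics/{n}2.png",c["pixels"][170:280,220:380,::-1])
p=ctrl.get_obs()["ee_pos"];d=p[:2]-C;print(np.hypot(*d),np.degrees(np.arctan2(d[1],d[0])))
a,b=[cv2.imread(f"pics/{n}2.png") for n in ("top","scene")]
cv2.imwrite("pics/both2.png",cv2.resize(np.vstack([a,b]),None,fx=2.7,fy=2.7,interpolation=cv2.INTER_CUBIC))
```

```text
6.65 [ 0.5693 -0.2767  0.0914] [-1.  -1.1  2.8] scene [(7, 0.095, 36.6)]
6.7 [ 0.5697 -0.2765  0.0914] [1.  0.5 3. ] top [(13, 0.09, 33.5)]
6.75 [ 0.5694 -0.2766  0.0913] [-0.2 -0.7  2.2] scene [(7, 0.095, 36.6)]
6.8 [ 0.5692 -0.2767  0.0913] [-0.  -0.2  3.9] top [(12, 0.0903, 32.6)]
0.07357821899965097 -72.9135320131957
```

View pics/both2.png

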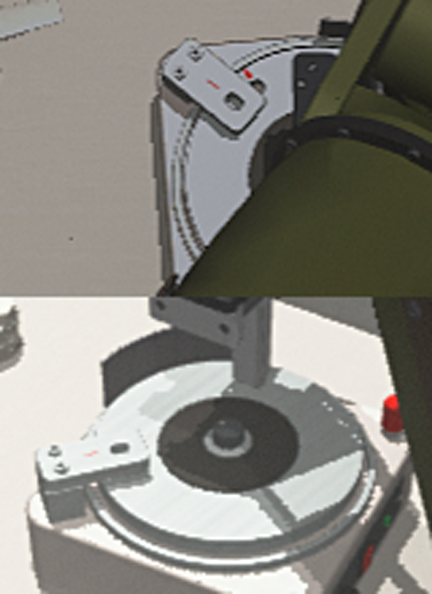

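```bash
python3 -c "
from h import *
print(arc((.5692,-.2767),16.5,6))"
```

```text
[[0.0033, -0.0011], [0.0033, -0.0013], [0.0032, -0.0014], [0.0032, -0.0016], [0.0031, -0.0017], [0.003, -0.0019]]
```

Request:
{"fn": "servo_tool", "kwargs": {
  "plan": [
    [0,0.0033,-0.0011,0,0,0,0],
    [0,0.0033,-0.0013,0,0,0,0],
    [0,0.0032,-0.0014,0,0,0,0],
    [0,0.0032,-0.0016,0,0,0,0],
    [0,0.0031,-0.0017,0,0,0,0],
    [0,0.003,-0.0019,0,0,0,0],
    [0,0,0,0,0,0,0],
    [0,0,0,0,0,0,0]
  ]
}}

```text
time_s: 7.85
ee_pos: [0.588, -0.2678, 0.0913]
eef_rot: [-3.142, 0.0, -0.0]
force: [0.8, -0.4, 3.2]
grip_width: -0.0
grip_force: 1.7
```

Request:
{"fn": "servo_tool", "kwargs": {
  "plan": [
    [0,0,0,-0.004,0,0,0],
    [0,0,0,-0.02,0,0,0],
    [0,0,0,-0.04,0,0,0],
    [0,-0.03,0,-0.04,0,0,0],
    [0,-0.04,-0.02,-0.02,0,0,0],
    [0,-0.02,-0.02,0,0,0,0],
    [0,0,0,0,0,0,0],
    [0,0,0,0,0,0,0]
  ]
}}

```text
time_s: 8.85
ee_pos: [0.4985, -0.2281, 0.216]
eef_rot: [3.141, -0.001, -0.0]
force: [-0.3, -0.2, 0.4]
grip_width: 0.0007
grip_force: 0.0
```

Run:
```python
from h import *
c=ctrl.camera("wrist"); o=ctrl.get_obs(); cv2.imwrite("pics/w1.png",c["pixels"][:,:,::-1]); np.savez("w1.npz",**c)
print(o["ee_pos"],o["eef_rot"],o["time_s"]); print(c["mtx"].tolist(),c["dist"],c["pose"].round(4).tolist())
for n,P in [("slot",[.5986,-.1475,.11]),("pin",[.465,-.3037,.098]),("C",[*C,.11])]: print(n,proj(c,P))
```

```text
[ 0.49856224 -0.22820055  0.21563251] [ 3.14141598e+00 -1.87873021e-04 -2.93330864e-04] 8.9
[[333.34651768623263, 0.0, 327.23785959148455], [0.0, 333.34651768623263, 240.48995180385765], [0.0, 0.0, 1.0]] [-0.01083768  0.          0.          0.          0.        ] [[0.0008, 0.9629, 0.2697, 0.5793], [-1.0, 0.0008, 0.0003, -0.229], [0.0001, -0.2697, 0.9629, 0.3954], [0.0, 0.0, 0.0, 1.0]]
slot [[226.72082861 122.57558055]]
pin [[405.59893552 271.94946976]]
C [[300.64614658 186.13278495]]
```

View pics/w1.png

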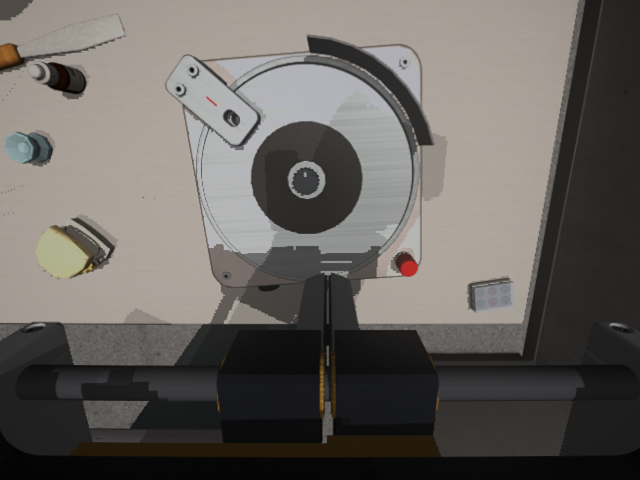

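The wrist picture shows the slot at (232,118), with the hole visible dark within it, the nut at (306,180) and the pin head at (408,268). All sit about 5 px off the top-camera prediction, so I'm looking from closer.

Request:
{"fn": "servo_tool", "kwargs": {
  "plan": [
    [0,0.005,-0.02,0.01,0,0,0],
    [0,0.005,-0.02,0.02,0,0,0],
    [0,0.005,-0.02,0.02,0,0,0],
    [0,0.0065,-0.018,0.02,0,0,0],
    [0,0,0,0.02,0,0,0],
    [0,0,0,0,0,0,0],
    [0,0,0,0,0,0,0],
    [0,0,0,0,0,0,0]
  ]
}}

```text
time_s: 9.9
ee_pos: [0.52, -0.1499, 0.1261]
eef_rot: [3.141, -0.001, -0.0]
force: [-0.9, -0.1, 0.4]
grip_width: 0.0002
grip_force: 0.0
```

Run:
```python
from h import *
w=dict(np.load("w1.npz"))
print("tcp w1 proj",proj(w,[.49856,-.2282,.2156]))
print("w1 C",at(w,(306,180),.11),"slot",at(w,(232,118),.11),"pin",at(w,(408,268),.098))
c=ctrl.camera("wrist"); o=ctrl.get_obs(); np.savez("w2.npz",**c)
print(o["ee_pos"],o["eef_rot"],o["time_s"],c["pose"][:3,3])
p=proj(c,[.5986,-.1475,.11])[0]; print(p); x,y=int(p[0])-50,int(p[1])-45
x=max(x,0);y=max(y,0);print(x,y)
cv2.imwrite("pics/w2.png",cv2.resize(c["pixels"][y:y+90,x:x+100,::-1],None,fx=6,fy=6,interpolation=cv2.INTER_CUBIC))
print(c["z_map"][240:244:2,300:340:20], [float(c["z_map"][int(p[1]),int(p[0])+k]) for k in (-15,0,15)])
```

```text
tcp w1 proj [[325.80014257 290.60351998]]
w1 C [ 0.55256007 -0.21103659  0.11      ] slot [ 0.60209559 -0.15204512  0.11      ] pin [ 0.46899916 -0.30572281  0.098     ]
[ 0.51990337 -0.14990947  0.12598855] [ 3.14126188e+00 -1.00964927e-03 -4.79134591e-04] 9.95 [ 0.60071415 -0.15074483  0.30537259]
[321.50026078 151.16483502]
271 106
[[0.2228316  0.22162005]
 [0.22168528 0.22216682]] [0.18856976926326752, 0.18927912414073944, 0.20595833659172058]
```

View pics/w2.png

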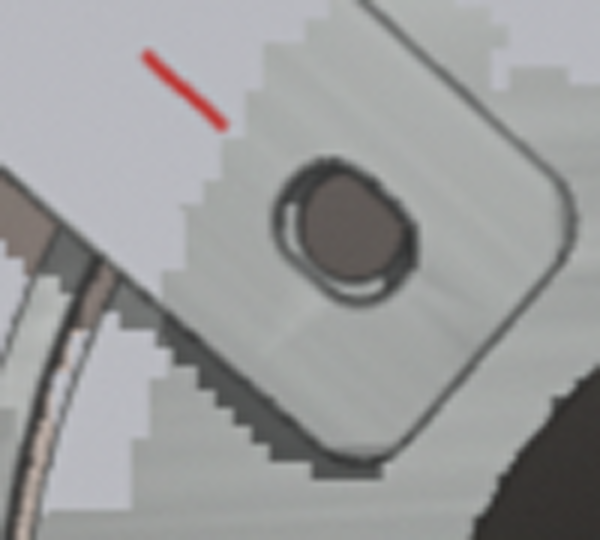

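The closer view shows the slot centre at about crop (346,232), which is px (328.7,144.7). The dark hole seen through it is centred at about crop (354,228), px (330.0,144.0).

Run:
```python
from h import *
w=dict(np.load("w2.npz"))
S=at(w,(328.7,144.7),.11); H=at(w,(330,144),.092); print(S,H,(H-S)*1000)
b=np.radians(49.); print("radial",np.dot((H-S)[:2],[np.cos(b),np.sin(b)])*1e3,"tang",np.dot((H-S)[:2],[-np.sin(b),np.cos(b)])*1e3)
# bridge long edges direction from crop: right edge (370,0)->(565,180); left edge (0,170)->(320,450)
f=lambda x,y:(271+x/6,106+y/6)
for A,B in [((370,0),(545,160)),((0,170),(310,440)),((145,55),(222,128)),((570,240),(400,440))]:
    d=at(w,f(*A),.11)-at(w,f(*B),.11); print(np.degrees(np.arctan2(d[1],d[0])))
A=at(w,f(0,170),.11);B=at(w,f(310,440),.11);D=at(w,f(370,0),.11);E=at(w,f(545,160),.11)
u=(A-B)[:2]/np.linalg.norm((A-B)[:2]); n=np.array([-u[1],u[0]]); print("edge offsets from slot", (A[:2]-S[:2])@n,(D[:2]-S[:2])@n,(B[:2]-S[:2])@n,(E[:2]-S[:2])@n)
```

```text
[ 0.60212844 -0.15157305  0.11      ] [ 0.60267398 -0.15244866  0.092     ] [  0.54553992  -0.87560479 -18.        ]
radial -0.30292093467059256 tang -0.9861726317330823
49.59977140702634
49.20113685946874
47.59753035672332
-40.37684101962936
edge offsets from slot 0.016875252620237664 -0.016853157916431608 0.016875252620237664 -0.01700266203394427
```

Bridge bearing is 49.5 deg and the hole is about 1 mm off the slot centre, so the plate is good. The wrist camera agrees with the fingertip position, so I trust its slot position of (0.602,-0.1516). Next is the pin.

Request:
{"fn": "servo_tool", "kwargs": {
  "plan": [
    [0,-0.012,0.039,-0.02,0,0,0],
    [0,-0.013,0.039,-0.01,0,0,0],
    [0,-0.013,0.039,-0.01,0,0,0],
    [0,-0.013,0.0395,0,0,0,0],
    [43,0,0,0,0,0,-0.173],
    [43,0,0,0,0,0,-0.173],
    [43,0,0,0,0,0,-0.173],
    [43,0,0,0,0,0,-0.173]
  ]
}}

```text
time_s: 10.95
ee_pos: [0.4686, -0.3065, 0.1658]
eef_rot: [3.141, -0.0, 0.697]
force: [-0.5, 0.0, 0.2]
grip_width: 0.037
grip_force: 0.0
```

Request:
{"fn": "servo_tool", "kwargs": {
  "plan": [
    [43,0,0,0,0,0,-0.172],
    [43,0,0,0,0,0,0],
    [43,0,0,0,0,0,0],
    [43,0,0,0,0,0,0],
    [43,0,0,0,0,0,0],
    [43,0,0,0,0,0,0],
    [43,0,0,0,0,0,0],
    [43,0,0,0,0,0,0]
  ]
}}

```text
time_s: 11.95
ee_pos: [0.4686, -0.3063, 0.1653]
eef_rot: [-3.142, -0.0, 0.864]
force: [-0.4, -0.0, 0.0]
grip_width: 0.0405
grip_force: 0.0
```

Run:
```python
from h import *
c=ctrl.camera("wrist"); o=ctrl.get_obs(); np.savez("w3.npz",**c)
print(o["ee_pos"],o["eef_rot"],o["time_s"],o["qpos"].round(2),o["grip_width"])
bl=[b for b in blobs(redmask(c,40),40)]; print(bl)
for a,b in bl: print(at(c,b,.098),at(c,b,.09))
im=c["pixels"][:,:,::-1].copy()
q=proj(c,[.469,-.3065,.098])[0]; print(q)
cv2.imwrite("pics/w3.png",im)
```

```text
[ 0.46858573 -0.3062573   0.16534415] [-3.14153631e+00 -3.32639968e-06  8.63688891e-01] 12.0 [-0.64  0.36  1.54  0.    1.24  0.06] 0.040706786503376655
[(np.int32(341), array([324.4, 253.4]))]
[ 0.4685221  -0.30632585  0.098     ] [ 0.46679251 -0.30824997  0.09      ]
[325.01319824 253.18216391]
```

View pics/w3.png

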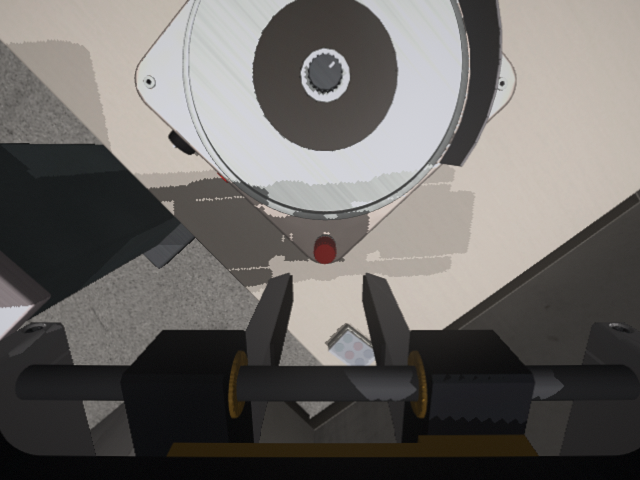

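Red head at (324,250), fingertips at (291,275) and (364,275), so the pin is between the fingers. Going down and gripping.

Request:
{"fn": "servo_tool", "kwargs": {
  "plan": [
    [43,0,0,0.02,0,0,0],
    [43,0,0,0.025,0,0,0],
    [43,0,0,0.025,0,0,0],
    [43,0,0,0.015,0,0,0],
    [43,0,0,0.005,0,0,0],
    [43,0,0,0,0,0,0],
    [10,0,0,0,0,0,0],
    [10,0,0,0,0,0,0]
  ],
  "force": 15
}}

```text
time_s: 13.0
ee_pos: [0.4688, -0.3064, 0.076]
eef_rot: [3.141, -0.0, 0.864]
force: [-0.5, 1.2, 0.8]
grip_width: 0.0241
grip_force: 0.0
```

Request:
{"fn": "servo_tool", "kwargs": {
  "plan": [
    [10,0,0,0,0,0,0],
    [10,0,0,0,0,0,0],
    [10,0,0,0,0,0,0],
    [10,0,0,0,0,0,0],
    [10,0,0,0,0,0,0],
    [10,0,0,0,0,0,0],
    [10,0,0,0,0,0,0],
    [10,0,0,0,0,0,0]
  ]
}}

```text
time_s: 14.0
ee_pos: [0.4682, -0.3058, 0.0758]
eef_rot: [-3.14, 0.0, 0.864]
force: [-6.5, 5.0, 7.7]
grip_width: 0.0165
grip_force: 15.0
```

Request:
{"fn": "servo_tool", "kwargs": {
  "plan": [
    [10,0,-0.0005,0,0,0,0],
    [10,0,-0.0005,0,0,0,0],
    [10,0,0,0,0,0,0],
    [10,0,0,0,0,0,0],
    [10,0,0,0,0,0,0],
    [10,0,0,0,0,0,0],
    [10,0,0,0,0,0,0],
    [10,0,0,0,0,0,0]
  ]
}}

```text
time_s: 15.0
ee_pos: [0.468, -0.3057, 0.0758]
eef_rot: [3.141, -0.0, 0.864]
force: [-1.8, 2.0, 6.2]
grip_width: 0.0163
grip_force: 15.0
```

Request:
{"fn": "servo_tool", "kwargs": {
  "plan": [
    [10,0,0,-0.01,0,0,0],
    [10,0,0,-0.02,0,0,0],
    [10,0,0,-0.02,0,0,0],
    [10,0,0,-0.025,0,0,0],
    [10,0,0,-0.026,0,0,0],
    [10,0.03,0,0,0,0,0],
    [10,0.035,0,0,0,0,0],
    [10,0.035,0,0,0,0,0]
  ],
  "force": 20
}}

```text
time_s: 16.0
ee_pos: [0.5334, -0.2289, 0.1769]
eef_rot: [3.141, -0.0, 0.863]
force: [-0.3, 0.4, -1.2]
grip_width: 0.0162
grip_force: 20.0
```

Request:
{"fn": "servo_tool", "kwargs": {
  "plan": [
    [10,0.035,0,0,0,0,0],
    [10,0.035,0,0,0,0,0],
    [10,0.034,0,0,0,0,0],
    [10,0,0,0,0,0,0],
    [10,0,0,0,0,0,0],
    [10,0,0,0,0,0,0],
    [10,0,0,0,0,0,0],
    [10,0,0,0,0,0,0]
  ]
}}

```text
time_s: 17.0
ee_pos: [0.6002, -0.1509, 0.1765]
eef_rot: [3.141, -0.0, 0.863]
force: [0.2, 0.3, -1.1]
grip_width: 0.0164
grip_force: 20.0
```

Run:
```python
from h import *
c=ctrl.camera("wrist"); o=ctrl.get_obs(); np.savez("w4.npz",**c)
print(o["ee_pos"],o["eef_rot"],o["time_s"],o["grip_width"],o["force"])
print("slot pred",proj(c,[.602,-.1515,.11]),"tip pred",proj(c,o["ee_pos"]-[0,0,.034]))
cv2.imwrite("pics/w4.png",cv2.resize(c["pixels"][180:330,235:435,::-1],None,fx=4,fy=4,interpolation=cv2.INTER_CUBIC))
```

```text
[ 0.60023373 -0.15075823  0.17643011] [ 3.14153764e+00 -3.33483727e-05  8.63422821e-01] 17.05 0.016684679679870595 [-0.22043877 -0.51144705 -0.59428058]
slot pred [[326.71771401 252.78800383]] tip pred [[323.99376968 268.18995397]]
```

View pics/w4.png

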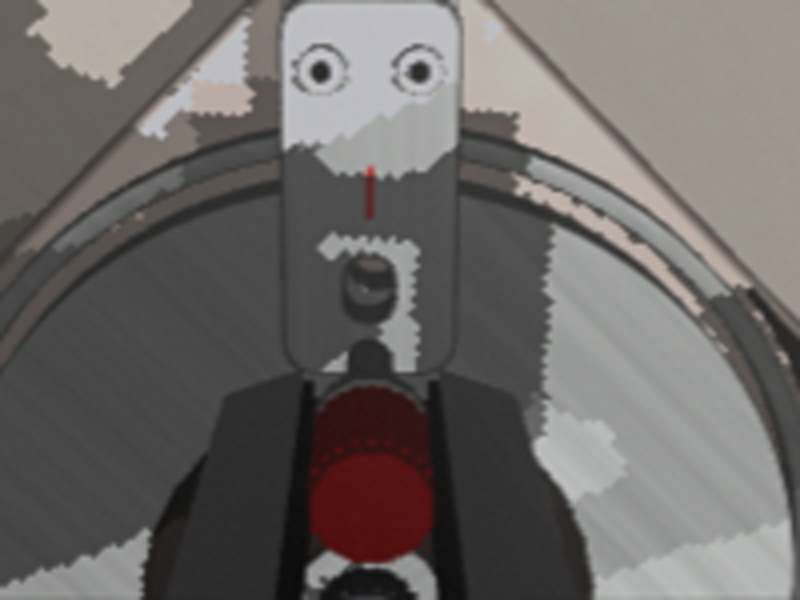

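The pin shank and head are at crop column 371, the slot at 370 and the bridge middle at 371.5, so it is aligned tangentially. Lowering with a soft grip so that jamming would slip.

Request:
{"fn": "servo_tool", "kwargs": {
  "plan": [
    [10,0.0006,0,0.008,0,0,0],
    [10,0,0,0.01,0,0,0],
    [10,0,0,0.008,0,0,0],
    [10,0,0,0.004,0,0,0],
    [10,0,0,0,0,0,0],
    [10,0,0,0,0,0,0],
    [10,0,0,0,0,0,0],
    [10,0,0,0,0,0,0]
  ],
  "force": 10
}}

```text
time_s: 18.05
ee_pos: [0.6008, -0.1501, 0.1465]
eef_rot: [3.141, -0.0, 0.864]
force: [-0.0, 0.3, -0.9]
grip_width: 0.0163
grip_force: 10.0
```

Request:
{"fn": "servo_tool", "kwargs": {
  "plan": [
    [10,0,0,0.0006,0,0,0],
    [10,0,0,0.0006,0,0,0],
    [10,0,0,0.0006,0,0,0],
    [10,0,0,0.0006,0,0,0],
    [10,0,0,0.0006,0,0,0],
    [10,0,0,0,0,0,0],
    [10,0,0,0,0,0,0],
    [10,0,0,0,0,0,0]
  ]
}}

```text
time_s: 19.05
ee_pos: [0.6008, -0.1501, 0.1434]
eef_rot: [3.142, -0.0, 0.864]
force: [-0.4, 0.3, -0.8]
grip_width: 0.0167
grip_force: 10.0
```

Request:
{"fn": "servo_tool", "kwargs": {
  "plan": [
    [10,0,0,0.0006,0,0,0],
    [10,0,0,0.0006,0,0,0],
    [10,0,0,0.0006,0,0,0],
    [10,0,0,0.0006,0,0,0],
    [10,0,0,0.0006,0,0,0],
    [10,0,0,0,0,0,0],
    [10,0,0,0,0,0,0],
    [10,0,0,0,0,0,0]
  ]
}}

```text
time_s: 20.05
ee_pos: [0.6008, -0.15, 0.1404]
eef_rot: [-3.142, -0.0, 0.864]
force: [-0.4, 0.5, -1.2]
grip_width: 0.0168
grip_force: 10.0
```

Request:
{"fn": "servo_tool", "kwargs": {
  "plan": [
    [10,0,0,0.002,0,0,0],
    [10,0,0,0.002,0,0,0],
    [10,0,0,0.002,0,0,0],
    [10,0,0,0.002,0,0,0],
    [10,0,0,0.002,0,0,0],
    [10,0,0,0.0015,0,0,0],
    [10,0,0,0,0,0,0],
    [10,0,0,0,0,0,0]
  ]
}}

```text
time_s: 21.05
ee_pos: [0.6008, -0.1501, 0.1289]
eef_rot: [3.141, -0.0, 0.864]
force: [0.8, 0.0, -0.5]
grip_width: 0.0165
grip_force: 10.0
```

Request:
{"fn": "servo_tool", "kwargs": {
  "plan": [
    [10,0,0,0.0006,0,0,0],
    [10,0,0,0.0006,0,0,0],
    [10,0,0,0.0006,0,0,0],
    [10,0,0,0.0006,0,0,0],
    [10,0,0,0.0006,0,0,0],
    [10,0,0,0,0,0,0],
    [10,0,0,0,0,0,0],
    [10,0,0,0,0,0,0]
  ]
}}

```text
time_s: 22.05
ee_pos: [0.6008, -0.1501, 0.1259]
eef_rot: [3.142, -0.0, 0.864]
force: [0.7, -0.3, -0.2]
grip_width: 0.0167
grip_force: 10.0
```

Request:
{"fn": "servo_tool", "kwargs": {
  "plan": [
    [10,0,0,0.0008,0,0,0],
    [10,0,0,0.0008,0,0,0],
    [10,0,0,0.0008,0,0,0],
    [10,0,0,0.0008,0,0,0],
    [10,0,0,0.0008,0,0,0],
    [10,0,0,0,0,0,0],
    [10,0,0,0,0,0,0],
    [10,0,0,0,0,0,0]
  ]
}}

```text
time_s: 23.05
ee_pos: [0.6008, -0.1501, 0.1219]
eef_rot: [3.142, -0.0, 0.864]
force: [-0.1, -0.0, -0.3]
grip_width: 0.0162
grip_force: 10.0
```

Request:
{"fn": "servo_tool", "kwargs": {
  "plan": [
    [10,0,0,0.0008,0,0,0],
    [10,0,0,0.0008,0,0,0],
    [10,0,0,0.0008,0,0,0],
    [10,0,0,0.0008,0,0,0],
    [10,0,0,0.0008,0,0,0],
    [10,0,0,0.0008,0,0,0],
    [10,0,0,0,0,0,0],
    [10,0,0,0,0,0,0]
  ]
}}

```text
time_s: 24.05
ee_pos: [0.6008, -0.15, 0.1171]
eef_rot: [3.142, -0.0, 0.864]
force: [0.1, -0.0, -0.8]
grip_width: 0.0167
grip_force: 10.0
```

Request:
{"fn": "servo_tool", "kwargs": {
  "plan": [
    [10,0,0,0.0004,0,0,0],
    [10,0,0,0.0004,0,0,0],
    [10,0,0,0.0004,0,0,0],
    [10,0,0,0.0004,0,0,0],
    [10,0,0,0,0,0,0],
    [10,0,0,0,0,0,0],
    [10,0,0,0,0,0,0],
    [10,0,0,0,0,0,0]
  ]
}}

```text
time_s: 25.05
ee_pos: [0.6008, -0.1501, 0.1158]
eef_rot: [3.141, -0.0, 0.864]
force: [-1.9, 0.9, 5.5]
grip_width: 0.017
grip_force: 10.0
```

Shoulder is seated (5.5 N at TCP 0.1158, as expected). Releasing.

Request:
{"fn": "servo_tool", "kwargs": {
  "plan": [
    [45,0,0,0,0,0,0],
    [45,0,0,0,0,0,0],
    [45,0,0,0,0,0,0],
    [45,0,0,-0.005,0,0,0],
    [45,0,0,-0.02,0,0,0],
    [45,0,0,-0.03,0,0,0],
    [45,0,0,-0.02,0,0,0],
    [45,0,0,0,0,0,0]
  ]
}}

```text
time_s: 26.05
ee_pos: [0.6013, -0.1502, 0.1921]
eef_rot: [3.139, -0.001, 0.864]
force: [1.2, 0.5, -0.1]
grip_width: 0.0421
grip_force: 0.0
```

Run:
```python
from h import *
c=ctrl.camera("scene"); o=ctrl.get_obs(); w=ctrl.camera("wrist")
print(o["ee_pos"],o["time_s"],o["force"],o["grip_width"],blobs(redmask(w,40),40))
a=cv2.resize(c["pixels"][170:280,220:380],None,fx=2.5,fy=2.5); b=cv2.resize(w["pixels"][180:330,235:435],None,fx=2,fy=2)
b=b[:275]; cv2.imwrite("pics/f.png",np.hstack([a,b])[:,:,::-1])
r=blobs(redmask(c,40),20); print([(x,y,at(c,y,.126)) for x,y in r if 220<y[0]<300 and 180<y[1]<260])
```

```text
[ 0.60079981 -0.15007596  0.19054211] 26.1 [-0.58359064 -1.6003449  -1.25277603] 0.042419341111008674 [(np.int32(373), array([326.9, 259.5]))]
[(np.int32(115), array([263.6, 218.7]), array([ 0.60048582, -0.14966477,  0.126     ]))]
```

View pics/f.png

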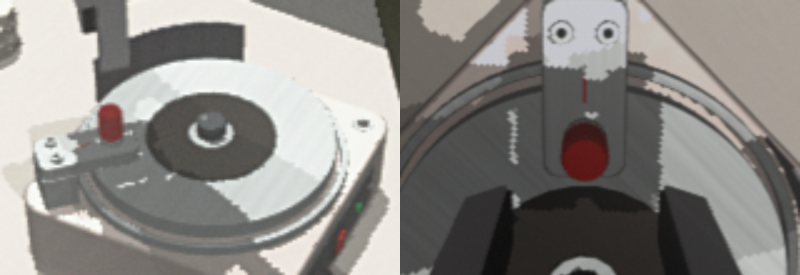

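The pictures show the pin upright, its shoulder flush on the bridge, with the fingers clear. Handing in.

```bash
python3 -c "
from station import ctrl
print(ctrl.hand_in())"
```

```text
the job is handed in; nothing more can be done
None
```

The plate is stopped with its hole about 1 mm off the slot centre, the red lock pin is down through the slot with its shoulder on the bridge and released, and the job is handed in at about 26 s; the hand-in returned no verdict.

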